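# Kit a film-developing caddy for lights-out

## Task

Kit the caddy for developing one roll of film, so that everything can be found by touch once the light is off: stand the exposed film cassette (dark, marked with orange tape) in the small cup, lay the wire reel flat in the wide dish, lay the steel film clip in the long trough and stand the dropper bottle in the deeper cup, each properly down on the floor of its own place. Keep the bottle upright throughout. The pale cassette is unexposed and the white plastic clip is not for this roll: leave both where they are.

Things in the scene. Friction and masses are not known exactly. Their poses are not given: they have to be found in the camera images.
- reel_center (a point): film reel of stainless wire: two open spiral flanges round a core, silvery, 66 mm diameter, 40 mm high, standing on a flange with its axis z upright; 70 g, grasp across the diameter at the rim. This point is its centre, 20 mm above its underside
- dark_cassette_center (a point): 35 mm film cassette, DARK slate barrel with ORANGE tape round it and on its top, standing upright; barrel 25 mm diameter, 51 mm high to the tip of the spool knob (the top 7 mm is the narrow knob), a thin film lip at one side; 22 g. This point is on the barrel's axis, 25.5 mm above the underside; z is its axis
- steel_clip_center (a point): film clip of bare STEEL, brown-grey, lying on its long edge: two slats hinged in a narrow V, at most 20 mm wide (x) over the splayed end and narrower elsewhere, 68 mm long (y), 18 mm high (z); rigid, 22 g, grasp across the width. This point is its centre, 9 mm above the underside
- bottle_center (a point): small white dropper bottle with a red nozzle cap, upright: body 42 mm diameter, straight to about 75 mm, 113 mm high to the tip of the cap; 60 g. This point is on its axis, 56.5 mm above the underside; z is its axis
- pale_cassette_center (a point): look-alike that does not belong: film cassette of the same shape and size with a PALE grey barrel and no tape. Point as for the dark one
- white_clip_center (a point): look-alike that does not belong: film clip of the same shape and size in WHITE plastic. Point as for the steel one
- reel_seat (a point): reel place: white insert on a 92 mm square foot in one cell (which one varies) of the caddy, a fixed grey tray 212 mm square, rim 14 mm over the worktop, cells on a 100 mm grid. Point: centre of the seat floor, 10 mm over the worktop; x, y along the caddy's sides. It is a shallow round dish, 82 mm inside diameter, its rim 4 mm high above the seat floor
- cassette_seat (a point): cassette place: white insert on a 92 mm square foot in one cell (which one varies) of the caddy, a fixed grey tray 212 mm square, rim 14 mm over the worktop, cells on a 100 mm grid. Point: centre of the seat floor, 10 mm over the worktop; x, y along the caddy's sides. It is a small round cup, 42 mm inside diameter, its rim 8 mm high above the seat floor, 3 mm wall
- bottle_seat (a point): bottle place: white insert on a 92 mm square foot in one cell (which one varies) of the caddy, a fixed grey tray 212 mm square, rim 14 mm over the worktop, cells on a 100 mm grid. Point: centre of the seat floor, 10 mm over the worktop; x, y along the caddy's sides. It is a round cup, 58 mm inside diameter, its rim 18 mm high above the seat floor, 3 mm wall
- clip_seat (a point): clip place: white insert on a 92 mm square foot in one cell (which one varies) of the caddy, a fixed grey tray 212 mm square, rim 14 mm over the worktop, cells on a 100 mm grid. Point: centre of the seat floor, 10 mm over the worktop; x, y along the caddy's sides. It is a long shallow trough, 36 mm wide (x) and 84 mm long (y) inside; the ends rise 9 mm and the sides 3 mm above the seat floor; the clip's length goes along y, either way round

How it is judged:
At the end, for the whole second after the job is handed in: Reel, dark cassette, steel clip and bottle rest released in their own places: centre within 12 mm of the seat centre, underside within 4 mm of its floor, within 0.1 rad of upright, clip within 0.25 rad along the trough. Pale cassette and white clip at rest within 20 mm of their start (horizontal distance between reel_center and reel_seat below 0.012 m and z of reel_center in the frame of reel_seat between 0.016 and 0.024 m and angle between each of reel_center, dark_cassette_center, steel_clip_center, bottle_center's own z axis and vertical below 0.1 rad and linear speed of each of reel, dark_cassette, steel_clip, bottle, pale_cassette, white_clip below 0.02 m/s and horizontal distance between dark_cassette_center and cassette_seat below 0.012 m and z of dark_cassette_center in the frame of cassette_seat between 0.0215 and 0.0295 m and horizontal distance between steel_clip_center and clip_seat below 0.012 m and z of steel_clip_center in the frame of clip_seat between 0.005 and 0.013 m and horizontal distance between bottle_center and bottle_seat below 0.012 m and z of bottle_center in the frame of bottle_seat between 0.0525 and 0.0605 m and angle between the y axis of steel_clip_center and the y axis of clip_seat, either way round below 0.25 rad and distance of each of pale_cassette_center, white_clip_center from where it was at the start of the episode below 0.02 m); the robot touches nothing.
It fails at once if the dropper bottle is tipped by more than 0.6 rad (angle between bottle_center's own z axis and vertical above 0.6 rad).
It also fails if it takes over 114 s, if anything falls off the work surface, if the arm or the gripper's body presses on something with over 40 N, if the wrist force passes 120 N, or if a joint passes its speed limit or range.

## Robot

A 6-joint arm with a two-finger parallel gripper is mounted at the origin on the work surface; the furniture and walls round the work are solid. World frame = base frame: x ahead of the robot, y to its left, z up, the work surface at z = 0. Lengths are in m, angles in rad, forces in N, time in s.
With the tool pointing down it reaches from about 0.375 to 0.975 m from the base axis. Payload 3.8 kg.
Tool frame: the origin (TCP) lies at the very end of the fingers, on their centre line; the grasp point (between the pads) lies 19 mm behind it; z points along the fingers, y is the line along which they close (so a half turn about z gives the same grasp; the last joint's range is limited). The gripper opens to 85 mm and grips with 20 to 120 N. Pads are 22 mm wide; open, the fingers measure 114 mm over their backs; the gripper's body (76 mm by 85 mm) begins 54 mm behind the grasp point. The pads swing forward as they close: fully open they stand 13 mm farther back than shut.
Start: joints at [-1.16, 0.264, 1.604, -0, 1.274, -0.037], TCP at [0.292, -0.608, 0.231] pointing down, gripper open.
Joint ranges: [-2.63, 2.63], [-0.94, 2.18], [0.31, 2.57], [-1.31, 4.45], [0, 2.66], [-2.55, 2.55]. Speed limits (rad/s): [2.57, 2.57, 3.14, 3.14, 3.14, 3.14].

## Interface

Orientations are given as a rotation vector (axis times angle).
In Python, from workcell import monitor, viewer, workorder gives the robot as it stands.
- The arm moves only by the tool jog_arm, never from a script. Its argument "commands" is a list of rows, each an object with "travel": the shift along the tool's x, y, z in mm, a list of three; "rot": the turn, a rotation vector about the tool's x, y, z in degrees, a list of three; "claw": the closure in counts, from 0 (fully open) to 255 (shut). A call has exactly 5 rows; each row shifts and turns the commanded pose from where the row before left it, along the tool's axes as they then stand; what a row does not reach is not made up. A row lasts 1/10 s, in which the tool goes at most 50 mm and 8.59 degrees, less where a joint would pass 70% of its speed; a pose out of reach is approached as far as the arm can. A call is refused whole if a number of a shift passes 50 or a number of a turn 8.59, either way. A call with a gripper value outside its range is refused whole. The fingers move at their own pace and stop on an object; "force" is the grip in N (left out, the last holds). Time passes only in rows, so rows that do not move let the fingers close, or fill a call up. It gives the time, the measured TCP pose, the force, the opening and the grip force at its end, in the units of the state.
- monitor.read_state(): the state, without advancing time (a new reading comes with each control period).
- viewer.read_camera(name): name is "side" or "top" or "wrist"; returns a dict with "color" (480x640x3 uint8, blue, green, red), "camera_matrix" (3x3 intrinsics, pixels), "k1" (the pictures are not rectified: a ray, as slopes to the right and down, at radius r is drawn at 1 + k1 r^2 times it, then the intrinsics apply), "R" (3x3) and "t" (3): a world point X has camera coordinates R X + t. Camera axes: x right, y down, z forward; pixel columns grow to the right and rows downward; lengths in m; the calibration is good to about 2 mm. A picture is of the moment at which its call begins. There is no depth.
- workorder.finish_job(): hands the job in; it is judged then, once.
The state is a dict: "time": time; "q": joint angles; "joint_vel": joint speeds; "joint_torque": joint torques, N m; "tool_pos": TCP position; "tcp_rot": TCP orientation; "wrist_force": force on the tool from outside, world axes, zero at the start; "torque": the same for the moment, N m; "width": opening from 0.0 (shut) to 1.0 (fully open); "grip_force": force on a finger pad.
Only numpy, scipy, OpenCV 4.12 (cv2) and the standard library are available. Lean on these libraries where they do the work, as an engineer would, in place of code of your own. Each camera call takes 0.05 s, during which the arm holds its last target. There are 200 camera calls.

## Working session

There is one attempt and no reset: what is moved stays moved. The work goes in short steps, Python scripts to look and compute and a tool call to move; the robot and the scene stay as the last step left them, time stands still between calls to the robot, and variables do not carry over. Pictures are saved under pics/ and viewed, at most 14 in all, crops included, and the job is handed in when it is done.

Besides the shell and the picture viewer there is one more tool, called after "Emit:" in YAML: its name, and indented under it one key for each argument. jog_arm: Moves the arm, as the interface text tells. Its arguments: {"type":"object","properties":{"commands":{"type":"array","items":{"type":"object","properties":{"travel":{"type":"array","items":{"type":"number"}},"rot":{"type":"array","items":{"type":"number"}},"claw":{"type":"number"}}}},"force":{"type":"number"}},"required":["commands"]}

```bash
mkdir -p pics; ls
cat > h.py <<'E'
import numpy as np, cv2
from scipy.spatial.transform import Rotation as Rn
from workcell import monitor, viewer, workorder
def cam(n,save=None):
    c=viewer.read_camera(n)
    if save: cv2.imwrite('pics/'+save,c['color'])
    return c
def ray(c,u,v):
    K=np.array(c['camera_matrix']);k=c['k1']
    d=np.array([(u-K[0,2])/K[0,0],(v-K[1,2])/K[1,1]]);s=d.copy()
    for _ in range(20): s=d/(1+k*(s@s))
    R=np.array(c['R']);return -R.T@np.array(c['t']),R.T@np.array([s[0],s[1],1])
def onz(c,u,v,z):
    o,d=ray(c,u,v);return o+d*(z-o[2])/d[2]
def proj(c,X):
    p=np.array(c['R'])@X+np.array(c['t']);s=p[:2]/p[2];s=s*(1+c['k1']*(s@s))
    K=np.array(c['camera_matrix']);return s*[K[0,0],K[1,1]]+K[:2,2]
E
python3 - <<'E'
from h import *
s=monitor.read_state();print(s['tool_pos'],s['tcp_rot'],s['width'])
print(Rn.from_rotvec(s['tcp_rot']).as_matrix().round(3))
for n in('top','side'):
    c=cam(n,n+'0.png');print(n,c['camera_matrix'],c['k1'],c['R'],c['t'])
E
```

```text
pics
[ 0.29198987 -0.6077708   0.22997836] [-3.06105866e+00 -6.97083509e-01  6.09747975e-04] 1.003101990263353
[[ 0.901  0.433 -0.001]
 [ 0.433 -0.901  0.002]
 [ 0.    -0.002 -1.   ]]
top [[460.2129309    0.         327.59667868]
 [  0.         460.2129309  243.63170878]
 [  0.           0.           1.        ]] -0.052887115867970264 [[-0.02212637 -0.99943666  0.02523477]
 [-0.98417992  0.01733665 -0.17632167]
 [ 0.17578486 -0.02873691 -0.98400908]] [-0.01423644  0.52991662  0.85898131]
side [[470.47348213   0.         322.84529353]
 [  0.         470.47348213 239.57113919]
 [  0.           0.           1.        ]] -0.08840993867311703 [[ 0.41889551  0.90802712  0.00364722]
 [ 0.49587716 -0.22539199 -0.83863239]
 [-0.7606789   0.35310792 -0.54468561]] [-0.22017421 -0.2031835   1.32589378]
```

View pics/top0.png

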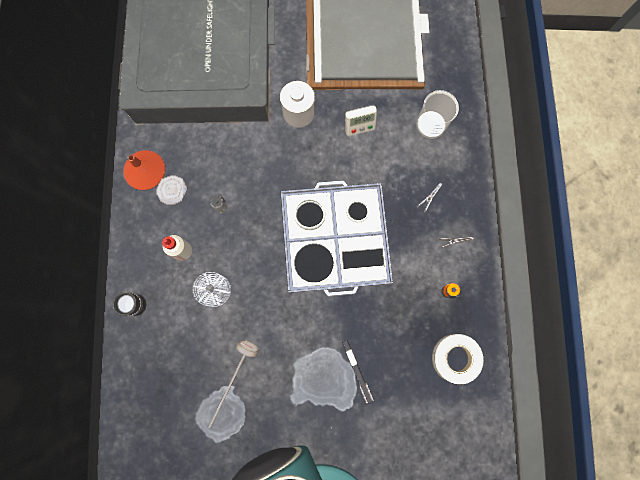

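View pics/side0.png

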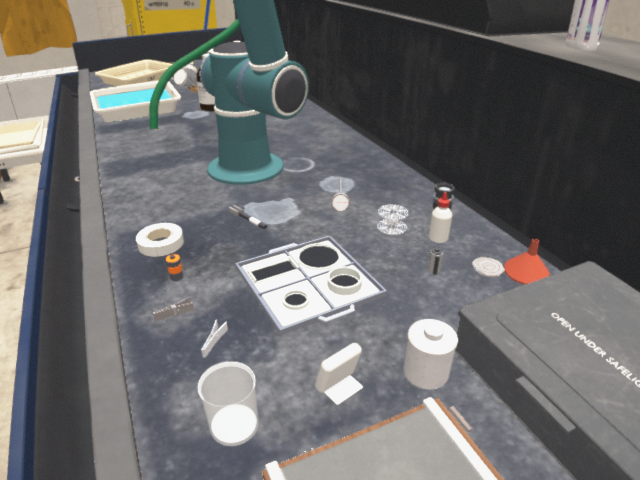

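The top view shows the caddy with the bottle cup (311,214), cassette cup (357,211), dish (314,263) and trough (362,259). The bottle is at (175,246), reel (211,289), dark cassette (452,290), steel clip (457,240), white clip (430,197) and pale cassette (218,203). The side view agrees.

Run:
```python
from h import *
c=cam('top')
im=c['color']; hsv=cv2.cvtColor(im,cv2.COLOR_BGR2HSV)
g=im.max(2)
roi=np.zeros(g.shape,np.uint8); roi[180:295,278:395]=255
m=((g<45)&(roi>0)).astype(np.uint8)
n,l,st,ce=cv2.connectedComponentsWithStats(m)
for i in range(1,n):
    if st[i,4]>100:
        cn=cv2.findContours((l==i).astype(np.uint8),0,2)[0][0]
        r=cv2.minAreaRect(cn); print('seat',st[i],ce[i].round(1),r, onz(c,*ce[i],0.010).round(4))
for nm,p,z in [('bottle cap',(169,242),.113),('bottle body',(180,249),.06),('reel',(211,289),.04),('dark',(453,290),.05),('steel',(457,240),.009),('white',(430,197),.009),('pale',(217,203),.05)]:
    print(nm,onz(c,*p,z).round(4))
o=cv2.inRange(hsv,(8,150,150),(25,255,255));n,l,st,ce=cv2.connectedComponentsWithStats(o)
for i in range(1,n):
    if st[i,4]>30: print('orange',st[i],ce[i],onz(c,*ce[i],.047))
s=monitor.read_state(); w=cam('wrist','w0.png')
T=Rn.from_rotvec(s['tcp_rot']).as_matrix();R=np.array(w['R']);print('cam R in tool',(R@T).round(3),'cam pos in tool',(T.T@(-R.T@np.array(w['t'])-s['tool_pos'])).round(4),w['camera_matrix'],w['k1'])
```

```text
bottle cap [0.5259 0.2659 0.113 ]
bottle body [0.5217 0.261  0.06  ]
reel [0.4452 0.2039 0.04  ]
dark [ 0.4329 -0.2673  0.05  ]
steel [ 0.5393 -0.2953  0.009 ]
white [ 0.6325 -0.2443  0.009 ]
pale [0.615  0.1935 0.05  ]
orange [444 283  16  13 137] [451.55474453 289.2189781 ] [ 0.43468112 -0.26542864  0.047     ]
cam R in tool [[-0.     1.     0.   ]
 [-0.949  0.    -0.316]
 [-0.316 -0.     0.949]] cam pos in tool [ 0.082 -0.001 -0.144] [[416.17300535   0.         319.59543697]
 [  0.         416.17300535 238.30085993]
 [  0.           0.           1.        ]] -0.0849549904031684
```

View pics/w0.png

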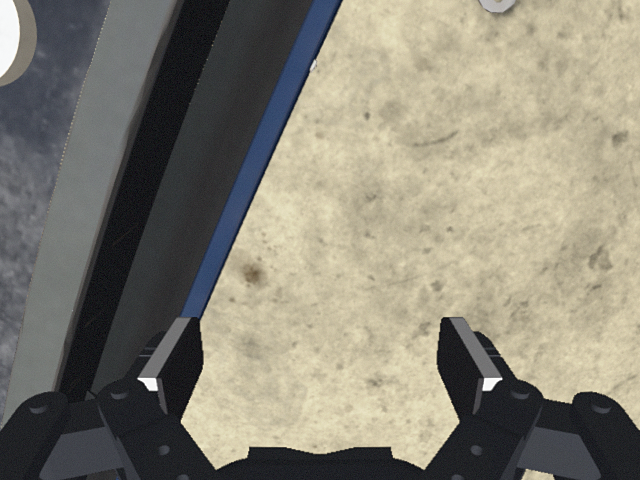

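The wrist view shows the fingers at the bottom, at pixel columns about 200 and 440, over the floor. The seat threshold was too strict, so I'll fix that.

Run:
```python
from h import *
c=cam('top')
im=c['color']; g=im.max(2)
print([g[v,u] for u,v in((311,214),(357,211),(314,263),(362,259))])
roi=np.zeros(g.shape,np.uint8); roi[190:285,285:387]=255
m=((g<110)&(roi>0)).astype(np.uint8)
n,l,st,ce=cv2.connectedComponentsWithStats(m,connectivity=4)
for i in range(1,n):
    if st[i,4]>100:
        cn=cv2.findContours((l==i).astype(np.uint8),0,2)[0][0]
        r=cv2.minAreaRect(cn); print('seat',st[i],ce[i].round(1),np.round(r[2]), onz(c,*ce[i],0.010).round(4))
# steel clip: brownish
hsv=cv2.cvtColor(im,cv2.COLOR_BGR2HSV); print(hsv[236:244,442:474,0].reshape(8,-1)[::2,::3],g[236:244:2,442:474:3])
# grey tray outer rect
t=((g>110)).astype(np.uint8);t[:178]=0;t[298:]=0;t[:,:275]=0;t[:,398:]=0
r=cv2.minAreaRect(cv2.findNonZero(cv2.morphologyEx(t,cv2.MORPH_OPEN,np.ones((13,13)))));b=cv2.boxPoints(r);P=np.array([onz(c,*p,.014) for p in b]);print(P.round(3),P.mean(0),np.degrees(np.arctan2(*(P[1]-P[0])[1::-1])))
```

```text
[np.uint8(65), np.uint8(64), np.uint8(64), np.uint8(62)]
seat [348 202  19  18 254] [357.4 210.7] 18.0 [ 0.6048 -0.0894  0.01  ]
seat [297 203  26  24 491] [309.4 214.2] 90.0 [0.5988 0.0104 0.01  ]
seat [ 295  244   38   38 1165] [313.5 262.6] 90.0 [0.4974 0.0037 0.01  ]
seat [342 249  42  20 670] [362.7 258.3] 85.0 [ 0.5044 -0.0969  0.01  ]
[[130 120 138 135 130   0 120 135 120 128 120]
 [  0 156 140 135  10  12 173   8  13  11   0]
 [ 13  12  12 120   3   3   6   3  14  14 165]
 [120 135 120  98   0  11  11 150 165 150   0]] [[105 107 115 122 118 105 102 124 115  98  95]
 [231 227 160 106  97 149 255 169 114 102 255]
 [109  96  93 200 159 174 120 166 107 107 118]
 [116 114  98 213 255 126 112 129 122 110 111]]
[[ 0.643  0.071  0.014]
 [ 0.658 -0.142  0.014]
 [ 0.451 -0.149  0.014]
 [ 0.438  0.055  0.014]] [ 0.54763785 -0.04117556  0.014     ] -85.98030372965395
```

Emit:
jog_arm:
  commands:
    - {"rot": [0, 0, -8], "claw": 100}
    - {"rot": [0, 0, -8]}
    - {"rot": [0, 0, -8]}
    - {"rot": [0, 0, -8]}
    - {"rot": [0, 0, -8]}
  force: 40

```text
$.commands[0]: bad value
```

Emit:
jog_arm:
  commands:
    - {"rot": [0, 0, -8]}
    - {"rot": [0, 0, -8]}
    - {"rot": [0, 0, -8.3]}
    - {"travel": [31, 25, 3]}
    - {"travel": [31, 25, 3]}

```text
$.commands[0]: bad value
```

Emit:
jog_arm:
  commands:
    - {"travel": [31, 25, 3]}
    - {"travel": [31, 25, 3]}
    - {"travel": [31, 25, 3]}
    - {"travel": [31, 25, 3]}
    - {"travel": [31, 25, 3]}

```text
$.commands[0]: bad value
```

Emit:
jog_arm:
  commands:
    - {"travel": [31, 25, 3]}
    - {"travel": [31, 25, 3]}
    - {"travel": [31, 22, 0]}
    - {"travel": [0, 0, 0]}
    - {"travel": [0, 0, 0]}

```text
$.commands[0]: bad value
```

Run:
```python
from h import *
s=monitor.read_state();print(s['tool_pos'],Rn.from_rotvec(s['tcp_rot']).as_matrix().round(3),s['width'])
w=cam('wrist','w1.png')
```

```text
[ 0.29212493 -0.60813262  0.23063063] [[ 0.901  0.433 -0.   ]
 [ 0.433 -0.901  0.001]
 [ 0.    -0.001 -1.   ]] 0.9997493743049439
```

View pics/w1.png

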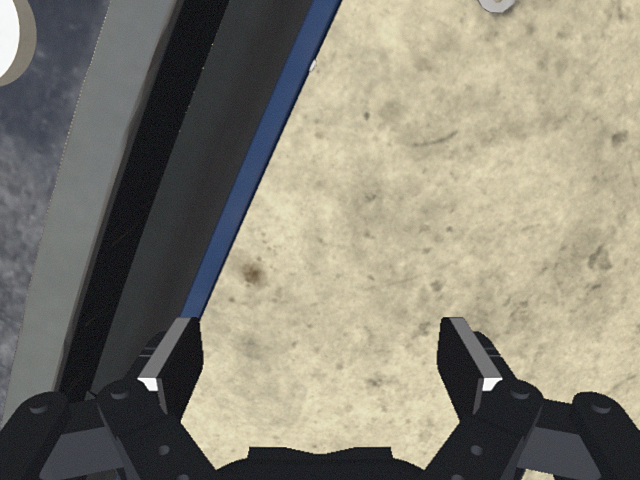

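The calls were refused because every row needs all the fields. The view is unchanged, so I'll resend with full rows.

Emit:
jog_arm:
  commands:
    - {"travel": [0, 0, 0], "rot": [0, 0, -8], "claw": 100}
    - {"travel": [0, 0, 0], "rot": [0, 0, -8], "claw": 100}
    - {"travel": [0, 0, 0], "rot": [0, 0, -8], "claw": 100}
    - {"travel": [0, 0, 0], "rot": [0, 0, -8], "claw": 100}
    - {"travel": [0, 0, 0], "rot": [0, 0, -8], "claw": 100}
  force: 40

```text
time: 0.8
tool_pos: [0.2922, -0.6084, 0.2312]
tcp_rot: [-2.635, -1.711, -0.0]
wrist_force: [0.1, -0.1, 0.1]
width: 0.606
grip_force: 0.0
```

Emit:
jog_arm:
  commands:
    - {"travel": [0, 0, 0], "rot": [0, 0, -8], "claw": 100}
    - {"travel": [0, 0, 0], "rot": [0, 0, -8], "claw": 100}
    - {"travel": [0, 0, 0], "rot": [0, 0, -8.3], "claw": 100}
    - {"travel": [31, 25, 3], "rot": [0, 0, 0], "claw": 100}
    - {"travel": [31, 25, 3], "rot": [0, 0, 0], "claw": 100}

```text
time: 1.3
tool_pos: [0.3421, -0.5466, 0.2251]
tcp_rot: [2.225, 2.218, 0.0]
wrist_force: [0.9, -0.2, 0.1]
width: 0.608
grip_force: 0.0
```

Emit:
jog_arm:
  commands:
    - {"travel": [31, 25, 3], "rot": [0, 0, 0], "claw": 100}
    - {"travel": [31, 25, 3], "rot": [0, 0, 0], "claw": 100}
    - {"travel": [31, 25, 3], "rot": [0, 0, 0], "claw": 100}
    - {"travel": [31, 25, 3], "rot": [0, 0, 0], "claw": 100}
    - {"travel": [31, 25, 3], "rot": [0, 0, 0], "claw": 100}

```text
time: 1.8
tool_pos: [0.4682, -0.3903, 0.2103]
tcp_rot: [2.222, 2.22, 0.0]
wrist_force: [0.2, -0.1, -0.3]
width: 0.608
grip_force: 0.0
```

Emit:
jog_arm:
  commands:
    - {"travel": [31, 25, 3], "rot": [0, 0, 0], "claw": 100}
    - {"travel": [31, 25, 3], "rot": [0, 0, 0], "claw": 100}
    - {"travel": [31, 22, 0], "rot": [0, 0, 0], "claw": 100}
    - {"travel": [0, 0, 0], "rot": [0, 0, 0], "claw": 100}
    - {"travel": [0, 0, 0], "rot": [0, 0, 0], "claw": 100}

```text
time: 2.3
tool_pos: [0.5398, -0.2979, 0.2042]
tcp_rot: [-2.22, -2.223, 0.001]
wrist_force: [-1.1, -0.5, 0.3]
width: 0.604
grip_force: 0.0
```

Run:
```python
from h import *
s=monitor.read_state();print(s['time'],s['tool_pos'],Rn.from_rotvec(s['tcp_rot']).as_matrix().round(3),s['width'])
w=cam('wrist','w2.png')
```

```text
2.3 [ 0.53983116 -0.29794849  0.20419789] [[-0.002  1.    -0.   ]
 [ 1.     0.002 -0.   ]
 [-0.    -0.    -1.   ]] 0.6035173577429751
```

View pics/w2.png

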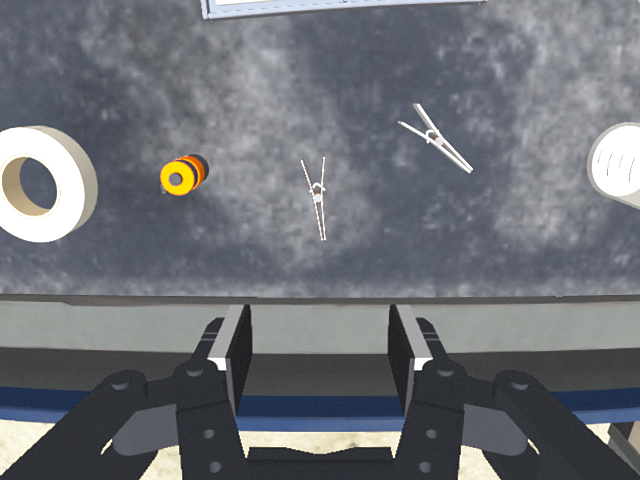

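The wrist view shows the steel clip with splayed tips at (303,160) and (323,158) and its hinge end at (323,240). The dark cassette's top is at (179,178), and the white clip is at (437,138), well clear.

Run:
```python
from h import *
w=cam('wrist')
a=(onz(w,303,160,.018)+onz(w,323,158,.018))/2;b=onz(w,323,240,.018)
print('clip',a,b,(a+b)/2,'yaw',np.degrees(np.arctan2(*(a-b)[1::-1])),np.linalg.norm(a-b))
print('dark',onz(w,176,179,.051)); 
hsv=cv2.cvtColor(w['color'],cv2.COLOR_BGR2HSV);o=cv2.inRange(hsv,(18,150,150),(28,255,255));n,l,st,ce=cv2.connectedComponentsWithStats(o)
for i in range(1,n):
    if st[i,4]>100: print(st[i],ce[i],onz(w,*ce[i],.044))
```

```text
clip [ 0.53422814 -0.26037339  0.018     ] [ 0.5422913  -0.32781227  0.018     ] [ 0.53825972 -0.29409283  0.018     ] yaw 96.81805939035614 0.06791919477830259
dark [ 0.43502045 -0.26987357  0.051     ]
[161 161  33  33 685] [177.75328467 176.65547445] [ 0.43406481 -0.26938994  0.044     ]
```

Emit:
jog_arm:
  commands:
    - {"travel": [4, -1.5, 35], "rot": [0, 0, 0], "claw": 100}
    - {"travel": [0, 0, 40], "rot": [0, 0, -6.8], "claw": 100}
    - {"travel": [0, 0, 40], "rot": [0, 0, 0], "claw": 100}
    - {"travel": [0, 0, 40], "rot": [0, 0, 0], "claw": 100}
    - {"travel": [0, 0, 30], "rot": [0, 0, 0], "claw": 100}
  force: 30

```text
time: 2.9
tool_pos: [0.5358, -0.2955, 0.0167]
tcp_rot: [-2.088, -2.344, 0.001]
wrist_force: [0.5, 0.6, 0.3]
width: 0.607
grip_force: 0.0
```

Emit:
jog_arm:
  commands:
    - {"travel": [0, 0, 10], "rot": [0, 0, 0], "claw": 100}
    - {"travel": [0, 0, 4], "rot": [0, 0, 0], "claw": 100}
    - {"travel": [0, 0, 0], "rot": [0, 0, 0], "claw": 140}
    - {"travel": [0, 0, 0], "rot": [0, 0, 0], "claw": 230}
    - {"travel": [0, 0, 0], "rot": [0, 0, 0], "claw": 230}

```text
time: 3.4
tool_pos: [0.5396, -0.2957, 0.0076]
tcp_rot: [2.084, 2.346, 0.001]
wrist_force: [0.1, -0.2, 4.4]
width: 0.139
grip_force: 28.8
```

Emit:
jog_arm:
  commands:
    - {"travel": [0, 0, 0], "rot": [0, 0, 0], "claw": 230}
    - {"travel": [0, 0, 0], "rot": [0, 0, 0], "claw": 230}
    - {"travel": [0, 0, 0], "rot": [0, 0, 0], "claw": 230}
    - {"travel": [0, 0, 0], "rot": [0, 0, 0], "claw": 230}
    - {"travel": [0, 0, 0], "rot": [0, 0, 0], "claw": 230}

```text
time: 3.9
tool_pos: [0.5396, -0.2957, 0.0075]
tcp_rot: [2.084, 2.346, 0.001]
wrist_force: [-1.4, 0.0, 6.2]
width: 0.136
grip_force: 29.4
```

Emit:
jog_arm:
  commands:
    - {"travel": [0, 0, -15], "rot": [0, 0, 0], "claw": 230}
    - {"travel": [0, 0, -30], "rot": [0, 0, 0], "claw": 230}
    - {"travel": [0, 0, -40], "rot": [0, 0, 0], "claw": 230}
    - {"travel": [20, 0, -20], "rot": [0, 0, 0], "claw": 230}
    - {"travel": [40, -2, 0], "rot": [0, 0, 0], "claw": 230}

```text
time: 4.4
tool_pos: [0.5331, -0.2383, 0.1165]
tcp_rot: [2.082, 2.337, 0.004]
wrist_force: [0.5, 1.3, 0.4]
width: 0.135
grip_force: 29.2
```

Emit:
jog_arm:
  commands:
    - {"travel": [40, -3, 0], "rot": [0, 0, 0], "claw": 230}
    - {"travel": [40, -3, 0], "rot": [0, 0, 0], "claw": 230}
    - {"travel": [40, -3, 0], "rot": [0, 0, 0], "claw": 230}
    - {"travel": [20, 0, 0], "rot": [0, 0, 3.2], "claw": 230}
    - {"travel": [0, 0, 0], "rot": [0, 0, 0], "claw": 230}

```text
time: 4.9
tool_pos: [0.5028, -0.0947, 0.111]
tcp_rot: [-2.148, -2.292, -0.001]
wrist_force: [0.1, -0.5, 0.1]
width: 0.134
grip_force: 29.2
```

Emit:
jog_arm:
  commands:
    - {"travel": [0, 0, 0], "rot": [0, 0, 0], "claw": 230}
    - {"travel": [0, 0, 0], "rot": [0, 0, 0], "claw": 230}
    - {"travel": [0, 0, 0], "rot": [0, 0, 0], "claw": 230}
    - {"travel": [0, 0, 0], "rot": [0, 0, 0], "claw": 230}
    - {"travel": [0, 0, 0], "rot": [0, 0, 0], "claw": 230}

```text
time: 5.4
tool_pos: [0.5036, -0.098, 0.1102]
tcp_rot: [-2.152, -2.288, 0.0]
wrist_force: [-0.0, 0.3, -0.0]
width: 0.131
grip_force: 29.2
```

Run:
```python
from h import *
s=monitor.read_state();print(s['time'],s['tool_pos'],Rn.from_rotvec(s['tcp_rot']).as_matrix().round(3),s['width'],s['wrist_force'])
w=cam('wrist','w3.png')
for n,X in dict(trough=(.5047,-.0962),bottle=(.598,.010),cass=(.6045,-.0897),reel=(.4983,.0037)).items(): print(n,proj(w,np.array([*X,.010])).round(1))
```

```text
5.4 [ 0.50357622 -0.09797246  0.11017311] [[-0.061  0.998 -0.   ]
 [ 0.998  0.061  0.   ]
 [ 0.    -0.    -1.   ]] 0.1313066373899332 [-0.0203782   0.34358133 -0.01410475]
trough [321.2 237.5]
bottle [499.3  67.5]
cass [481. 237.]
reel [320.9  64.9]
```

View pics/w3.png

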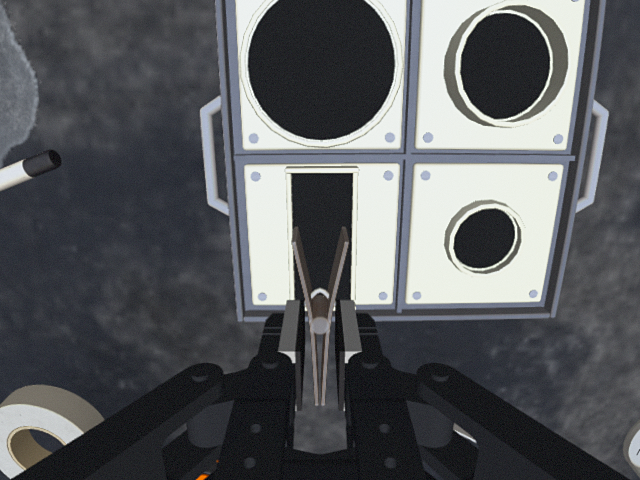

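The wrist view shows the clip held at (294,230), (345,230) and (320,404). The trough below spans columns 291–355, and the seat projections match the picture.

Run:
```python
from h import *
w=cam('wrist')
for z in(.115,.12,.125):
  a=(onz(w,294,230,z)+onz(w,345,230,z))/2;b=onz(w,320,404,z)
  print((a+b)/2,np.linalg.norm(a-b),np.degrees(np.arctan2(*(a-b)[1::-1])))
```

```text
[ 0.50378897 -0.09618673  0.115     ] 0.07516041952203237 93.66258889517047
[ 0.50361099 -0.09328857  0.12      ] 0.07246021988698699 93.66258889517052
[ 0.50343301 -0.09039042  0.125     ] 0.06976002025194164 93.66258889517056
```

Emit:
jog_arm:
  commands:
    - {"travel": [-6, 1, 30], "rot": [0, 0, 0], "claw": 230}
    - {"travel": [0, 0, 40], "rot": [0, 0, 0], "claw": 230}
    - {"travel": [0, 0, 20], "rot": [0, 0, 0], "claw": 230}
    - {"travel": [0, 0, 4], "rot": [0, 0, 0], "claw": 230}
    - {"travel": [0, 0, 3], "rot": [0, 0, 0], "claw": 230}

```text
time: 6.0
tool_pos: [0.5033, -0.1034, 0.0148]
tcp_rot: [-2.148, -2.286, 0.005]
wrist_force: [-17.4, 1.5, 40.5]
width: 0.134
grip_force: 35.5
```

Emit:
jog_arm:
  commands:
    - {"travel": [0, 0, 0], "rot": [0, 0, 0], "claw": 230}
    - {"travel": [0, 0, 0], "rot": [0, 0, 0], "claw": 200}
    - {"travel": [0, 0, 0], "rot": [0, 0, 0], "claw": 170}
    - {"travel": [0, 0, 0], "rot": [0, 0, 0], "claw": 150}
    - {"travel": [0, 0, 0], "rot": [0, 0, 0], "claw": 150}

```text
time: 6.5
tool_pos: [0.5049, -0.1032, 0.0131]
tcp_rot: [-2.151, -2.289, 0.0]
wrist_force: [0.1, 0.2, 0.4]
width: 0.414
grip_force: 0.0
```

Emit:
jog_arm:
  commands:
    - {"travel": [0, 0, -20], "rot": [0, 0, 0], "claw": 150}
    - {"travel": [0, 0, -40], "rot": [0, 0, 0], "claw": 120}
    - {"travel": [0, 0, -45], "rot": [0, 0, 0], "claw": 100}
    - {"travel": [0, 0, 0], "rot": [0, 0, 0], "claw": 100}
    - {"travel": [0, 0, 0], "rot": [0, 0, 0], "claw": 100}

```text
time: 7.0
tool_pos: [0.5062, -0.1035, 0.1198]
tcp_rot: [2.149, 2.287, 0.003]
wrist_force: [-0.7, -0.1, 0.2]
width: 0.605
grip_force: 0.0
```

Run:
```python
from h import *
s=monitor.read_state();print(s['time'],s['tool_pos'],s['width'],s['wrist_force'])
w=cam('wrist','w4.png')
cv2.imwrite('pics/w4c.png',w['color'][100:400,150:500])
```

```text
7.0 [ 0.50620197 -0.10354457  0.11978705] 0.6050364292686626 [-0.73161895 -0.08569296  0.20191182]
```

View pics/w4c.png

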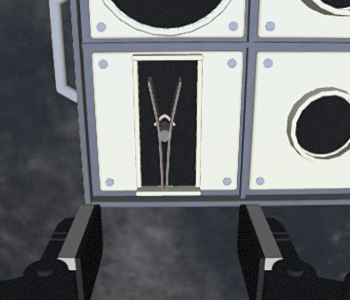

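The clip lies in the trough, with tips at full-image (300,178) and (330,178) and hinge end near (315,288). I'll check whether it is flat and centred.

Run:
```python
from h import *
w=cam('wrist')
for z in(.024,.028,.034):
  a=(onz(w,300,178,z)+onz(w,331,178,z))/2;b=onz(w,315,290,z)
  print(a,b,(a+b)/2,np.linalg.norm(a-b))
f=np.array([-.0645,.998]);
for k in(-.042,.042):
  X=np.array([.5047,-.0962])+k*f; print(proj(w,np.array([*X,.010])),proj(w,np.array([*X,.019])))
```

```text
[ 0.50016664 -0.06351534  0.024     ] [ 0.50403549 -0.13435222  0.024     ] [ 0.50210107 -0.09893378  0.024     ] 0.07094245573454286
[ 0.50016247 -0.0627984   0.028     ] [ 0.50396633 -0.13244523  0.028     ] [ 0.5020644  -0.09762181  0.028     ] 0.06975062905124646
[ 0.50015622 -0.06172299  0.034     ] [ 0.50386258 -0.12958474  0.034     ] [ 0.5020094  -0.09565386  0.034     ] 0.0679628890263018
[319.95873654 286.30072481] [319.96790016 292.22719142]
[319.65394875 158.89807505] [319.65346858 160.96197738]
```

Emit:
jog_arm:
  commands:
    - {"travel": [-32, -16, -5], "rot": [0, 0, 0], "claw": 60}
    - {"travel": [-32, -16, -5], "rot": [0, 0, 0], "claw": 60}
    - {"travel": [-32, -17, 0], "rot": [0, 0, 0], "claw": 60}
    - {"travel": [-32, -17, 0], "rot": [0, 0, 0], "claw": 60}
    - {"travel": [-33, -16, 0], "rot": [0, 0, 0], "claw": 60}

```text
time: 7.6
tool_pos: [0.4309, -0.2691, 0.1259]
tcp_rot: [-2.148, -2.287, 0.001]
wrist_force: [0.2, -0.2, -0.1]
width: 0.768
grip_force: 0.0
```

Emit:
jog_arm:
  commands:
    - {"travel": [0, 0, 0], "rot": [0, 0, 0], "claw": 60}
    - {"travel": [0, 0, 0], "rot": [0, 0, 0], "claw": 60}
    - {"travel": [0, 0, 0], "rot": [0, 0, 0], "claw": 60}
    - {"travel": [0, 0, 0], "rot": [0, 0, 0], "claw": 60}
    - {"travel": [0, 0, 0], "rot": [0, 0, 0], "claw": 60}

```text
time: 8.1
tool_pos: [0.4334, -0.268, 0.128]
tcp_rot: [-2.149, -2.291, -0.0]
wrist_force: [0.1, -0.2, 0.1]
width: 0.762
grip_force: 0.0
```

Run:
```python
from h import *
s=monitor.read_state();print(s['time'],s['tool_pos'],s['width'])
w=cam('wrist')
hsv=cv2.cvtColor(w['color'],cv2.COLOR_BGR2HSV);o=cv2.inRange(hsv,(18,150,150),(28,255,255));n,l,st,ce=cv2.connectedComponentsWithStats(o)
for i in range(1,n):
    if st[i,4]>100:
        print(st[i],ce[i],onz(w,*ce[i],.044)); u,v=ce[i].astype(int)
        p=st[i]; ctr=(p[0]+p[2]/2,p[1]+p[3]/2); print(onz(w,*ctr,.044))
        cv2.imwrite('pics/w5c.png',cv2.resize(w['color'][max(0,v-80):v+80,max(0,u-80):u+80],None,fx=3,fy=3))
```

```text
8.1 [ 0.43337317 -0.26799475  0.12801065] 0.7623385273293286
[302 234  41  39 982] [322.42668024 252.54989817] [ 0.43536865 -0.26999704  0.044     ]
[ 0.43545039 -0.27058511  0.044     ]
```

View pics/w5c.png

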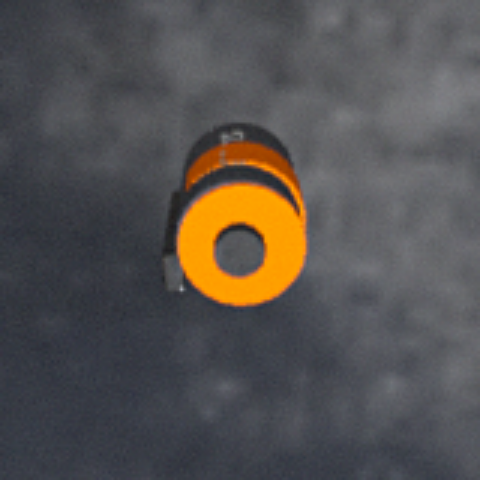

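The crop shows the cassette's orange top centred at about (322,252) in the full image. The lip is to the left, in the closing direction, so I'll turn the tool 60° to grasp across it.

Emit:
jog_arm:
  commands:
    - {"travel": [-2, 2, 0], "rot": [0, 0, 0], "claw": 60}
    - {"travel": [0, 0, 0], "rot": [0, 0, 8.5], "claw": 60}
    - {"travel": [0, 0, 0], "rot": [0, 0, 8.5], "claw": 60}
    - {"travel": [0, 0, 0], "rot": [0, 0, 8.5], "claw": 60}
    - {"travel": [0, 0, 0], "rot": [0, 0, 8.5], "claw": 60}
  force: 40

```text
time: 8.65
tool_pos: [0.4356, -0.2708, 0.1285]
tcp_rot: [2.731, 1.552, 0.0]
wrist_force: [-0.4, -0.3, -0.3]
width: 0.762
grip_force: 0.0
```

Emit:
jog_arm:
  commands:
    - {"travel": [0, 0, 0], "rot": [0, 0, 8.5], "claw": 60}
    - {"travel": [0, 0, 0], "rot": [0, 0, 8.5], "claw": 60}
    - {"travel": [0, 0, 0], "rot": [0, 0, 8.5], "claw": 60}
    - {"travel": [0, 0, 0], "rot": [0, 0, 0], "claw": 60}
    - {"travel": [0, 0, 0], "rot": [0, 0, 0], "claw": 60}

```text
time: 9.15
tool_pos: [0.4354, -0.2708, 0.1284]
tcp_rot: [3.002, 0.926, 0.0]
wrist_force: [-0.8, -0.4, -0.1]
width: 0.764
grip_force: 0.0
```

Emit:
jog_arm:
  commands:
    - {"travel": [0, 0, 40], "rot": [0, 0, 0], "claw": 60}
    - {"travel": [0, 0, 40], "rot": [0, 0, 0], "claw": 60}
    - {"travel": [0, 0, 20], "rot": [0, 0, 0], "claw": 60}
    - {"travel": [0, 0, 10], "rot": [0, 0, 0], "claw": 60}
    - {"travel": [0, 0, 0], "rot": [0, 0, 0], "claw": 60}

```text
time: 9.65
tool_pos: [0.4343, -0.2702, 0.017]
tcp_rot: [-3.001, -0.922, 0.003]
wrist_force: [0.3, -0.1, -0.4]
width: 0.767
grip_force: 0.0
```

Emit:
jog_arm:
  commands:
    - {"travel": [0, 0, 0], "rot": [0, 0, 0], "claw": 110}
    - {"travel": [0, 0, 0], "rot": [0, 0, 0], "claw": 140}
    - {"travel": [0, 0, 0], "rot": [0, 0, 0], "claw": 165}
    - {"travel": [0, 0, 0], "rot": [0, 0, 0], "claw": 220}
    - {"travel": [0, 0, 0], "rot": [0, 0, 0], "claw": 220}

```text
time: 10.15
tool_pos: [0.4363, -0.2716, 0.0198]
tcp_rot: [3.002, 0.92, 0.003]
wrist_force: [-0.0, 0.8, 5.5]
width: 0.279
grip_force: 39.2
```

Emit:
jog_arm:
  commands:
    - {"travel": [0, 0, 0], "rot": [0, 0, 0], "claw": 220}
    - {"travel": [0, 0, 0], "rot": [0, 0, 0], "claw": 220}
    - {"travel": [0, 0, 0], "rot": [0, 0, 0], "claw": 220}
    - {"travel": [0, 0, 0], "rot": [0, 0, 0], "claw": 220}
    - {"travel": [0, 0, 0], "rot": [0, 0, 0], "claw": 220}

```text
time: 10.65
tool_pos: [0.4362, -0.2716, 0.0198]
tcp_rot: [3.002, 0.92, 0.002]
wrist_force: [-0.6, 0.2, 7.0]
width: 0.28
grip_force: 39.2
```

Emit:
jog_arm:
  commands:
    - {"travel": [0, 0, -15], "rot": [0, 0, 0], "claw": 220}
    - {"travel": [0, 0, -35], "rot": [0, 0, 0], "claw": 220}
    - {"travel": [0, 0, -40], "rot": [0, 0, 0], "claw": 220}
    - {"travel": [20, -5, 0], "rot": [0, 0, 0], "claw": 220}
    - {"travel": [40, -9, 0], "rot": [0, 0, 0], "claw": 220}

```text
time: 11.15
tool_pos: [0.4778, -0.2274, 0.1108]
tcp_rot: [3.002, 0.914, 0.004]
wrist_force: [0.2, -0.8, -0.8]
width: 0.279
grip_force: 39.3
```

Emit:
jog_arm:
  commands:
    - {"travel": [40, -9, 0], "rot": [0, 0, 0], "claw": 220}
    - {"travel": [40, -10, 0], "rot": [0, 0, 0], "claw": 220}
    - {"travel": [40, -9, 0], "rot": [0, 0, 0], "claw": 220}
    - {"travel": [40, -9, 0], "rot": [0, 0, 0], "claw": 220}
    - {"travel": [21, -5, 0], "rot": [0, 0, 0], "claw": 220}

```text
time: 11.65
tool_pos: [0.6056, -0.0871, 0.1086]
tcp_rot: [3.003, 0.923, 0.003]
wrist_force: [0.4, 0.1, -0.5]
width: 0.277
grip_force: 39.3
```

Emit:
jog_arm:
  commands:
    - {"travel": [0, 0, 0], "rot": [0, 0, 0], "claw": 220}
    - {"travel": [0, 0, 0], "rot": [0, 0, 0], "claw": 220}
    - {"travel": [0, 0, 0], "rot": [0, 0, 0], "claw": 220}
    - {"travel": [0, 0, 0], "rot": [0, 0, 0], "claw": 220}
    - {"travel": [0, 0, 0], "rot": [0, 0, 0], "claw": 220}

```text
time: 12.15
tool_pos: [0.6028, -0.0904, 0.1083]
tcp_rot: [-3.005, -0.918, 0.0]
wrist_force: [-0.4, -0.3, -0.1]
width: 0.279
grip_force: 39.3
```

Run:
```python
from h import *
s=monitor.read_state();print(s['time'],s['tool_pos'],s['tcp_rot'],s['width'])
w=cam('wrist','w6.png')
T=Rn.from_rotvec(s['tcp_rot']).as_matrix()
print('delta tool mm',(T.T@(np.array([.6045,-.0897,s['tool_pos'][2]])-s['tool_pos'])*1000).round(1), 'cup', proj(w,np.array([.6045,-.0897,.018])))
```

```text
12.15 [ 0.60282926 -0.0904423   0.10830605] [-3.00450710e+00 -9.17891265e-01  3.69332968e-04] 0.2793045238198478
delta tool mm [ 1.8  0.3 -0. ] cup [321.77046252 241.92591244]
```

View pics/w6.png

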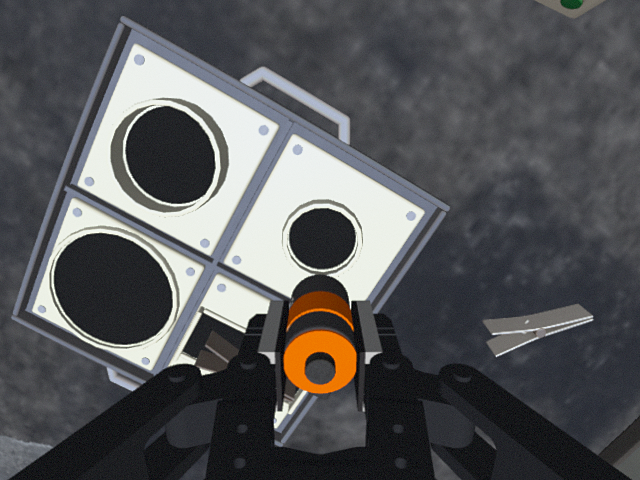

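The cassette is held straight, with its top at (320,360). The cup is centred at about (322,238), close to the prediction, so I'll lower it.

Emit:
jog_arm:
  commands:
    - {"travel": [2.5, 0, 20], "rot": [0, 0, 0], "claw": 220}
    - {"travel": [0, 0, 30], "rot": [0, 0, 0], "claw": 220}
    - {"travel": [0, 0, 18], "rot": [0, 0, 0], "claw": 220}
    - {"travel": [0, 0, 6], "rot": [0, 0, 0], "claw": 220}
    - {"travel": [0, 0, 3], "rot": [0, 0, 0], "claw": 220}

```text
time: 12.7
tool_pos: [0.605, -0.0884, 0.0307]
tcp_rot: [-3.004, -0.919, 0.002]
wrist_force: [0.1, -0.8, 0.4]
width: 0.278
grip_force: 39.3
```

Emit:
jog_arm:
  commands:
    - {"travel": [0, 0, 0], "rot": [0, 0, 0], "claw": 220}
    - {"travel": [0, 0, 1], "rot": [0, 0, 0], "claw": 220}
    - {"travel": [0, 0, 0], "rot": [0, 0, 0], "claw": 180}
    - {"travel": [0, 0, 0], "rot": [0, 0, 0], "claw": 155}
    - {"travel": [0, 0, 0], "rot": [0, 0, 0], "claw": 140}

```text
time: 13.2
tool_pos: [0.6059, -0.0881, 0.0309]
tcp_rot: [3.003, 0.92, 0.001]
wrist_force: [-1.0, -1.0, 0.1]
width: 0.445
grip_force: 0.0
```

Emit:
jog_arm:
  commands:
    - {"travel": [0, 0, 0], "rot": [0, 0, 0], "claw": 130}
    - {"travel": [0, 0, -20], "rot": [0, 0, 0], "claw": 130}
    - {"travel": [0, 0, -40], "rot": [0, 0, 0], "claw": 100}
    - {"travel": [0, 0, -45], "rot": [0, 0, 0], "claw": 60}
    - {"travel": [0, 0, 0], "rot": [0, 0, 0], "claw": 0}

```text
time: 13.7
tool_pos: [0.6109, -0.0891, 0.1434]
tcp_rot: [2.998, 0.918, 0.019]
wrist_force: [1.6, -0.6, 0.8]
width: 0.911
grip_force: 0.0
```

Run:
```python
from h import *
s=monitor.read_state();print(s['time'],s['tool_pos'],s['tcp_rot'],s['width'])
w=cam('wrist')
hsv=cv2.cvtColor(w['color'],cv2.COLOR_BGR2HSV);o=cv2.inRange(hsv,(18,150,150),(28,255,255));n,l,st,ce=cv2.connectedComponentsWithStats(o)
for i in range(1,n):
    if st[i,4]>100: print(st[i],ce[i],onz(w,*ce[i],.054))
c=cam('top');o=cv2.inRange(cv2.cvtColor(c['color'],cv2.COLOR_BGR2HSV),(18,150,150),(28,255,255));n,l,st,ce=cv2.connectedComponentsWithStats(o)
for i in range(1,n):
    if st[i,4]>20: print('top',st[i],ce[i],onz(c,*ce[i],.054))
```

```text
13.7 [ 0.61093379 -0.08907399  0.14335646] [2.9977062  0.9182867  0.01901942] 0.9108733069563772
```

Run:
```python
from h import *
w=cam('wrist')
o=cv2.inRange(cv2.cvtColor(w['color'],cv2.COLOR_BGR2HSV),(5,150,120),(28,255,255));n,l,st,ce=cv2.connectedComponentsWithStats(o)
for i in range(1,n):
    if st[i,4]>100: print(st[i],ce[i],onz(w,*ce[i],.054)); u,v=ce[i].astype(int); cv2.imwrite('pics/w7c.png',cv2.resize(w['color'][max(0,v-100):v+100,u-100:u+100],None,fx=2,fy=2))
```

```text
[ 298  218   43   54 1348] [318.76854599 245.74851632] [ 0.60806712 -0.08624875  0.054     ]
```

View pics/w7c.png

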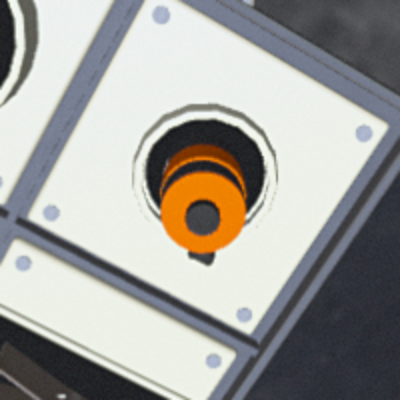

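The cassette stands upright in the cup with its top at about (319,251), so on target within 2 mm. Next is the reel.

Emit:
jog_arm:
  commands:
    - {"travel": [0, 0, -10], "rot": [0, 0, -8.5], "claw": 0}
    - {"travel": [0, 0, 0], "rot": [0, 0, -8.5], "claw": 0}
    - {"travel": [0, 0, 0], "rot": [0, 0, -8.5], "claw": 0}
    - {"travel": [0, 0, 0], "rot": [0, 0, -8.5], "claw": 0}
    - {"travel": [0, 0, 0], "rot": [0, 0, -8.5], "claw": 0}

```text
time: 14.35
tool_pos: [0.6038, -0.0878, 0.1426]
tcp_rot: [-2.457, -1.952, 0.005]
wrist_force: [0.2, 1.0, -0.7]
width: 0.994
grip_force: 0.0
```

Emit:
jog_arm:
  commands:
    - {"travel": [0, 0, 0], "rot": [0, 0, -8.5], "claw": 0}
    - {"travel": [0, 0, 0], "rot": [0, 0, -8.5], "claw": 0}
    - {"travel": [38, -18, 0], "rot": [0, 0, 0], "claw": 0}
    - {"travel": [38, -18, 0], "rot": [0, 0, 0], "claw": 0}
    - {"travel": [38, -18, 0], "rot": [0, 0, 0], "claw": 0}

```text
time: 14.85
tool_pos: [0.5421, 0.0231, 0.1426]
tcp_rot: [-2.151, -2.285, 0.005]
wrist_force: [0.8, 0.8, 0.5]
width: 1.001
grip_force: 0.0
```

Emit:
jog_arm:
  commands:
    - {"travel": [38, -18, 0], "rot": [0, 0, 0], "claw": 0}
    - {"travel": [38, -17, 0], "rot": [0, 0, 0], "claw": 0}
    - {"travel": [38, -17, 0], "rot": [0, 0, 0], "claw": 0}
    - {"travel": [38, -17, 0], "rot": [0, 0, 0], "claw": 0}
    - {"travel": [36, -17, 0], "rot": [0, 0, 0], "claw": 0}

```text
time: 15.35
tool_pos: [0.4445, 0.2054, 0.1431]
tcp_rot: [-2.15, -2.288, 0.005]
wrist_force: [0.6, 0.2, -0.1]
width: 0.995
grip_force: 0.0
```

Emit:
jog_arm:
  commands:
    - {"travel": [0, 0, 0], "rot": [0, 0, 0], "claw": 0}
    - {"travel": [0, 0, 0], "rot": [0, 0, 0], "claw": 0}
    - {"travel": [0, 0, 0], "rot": [0, 0, 0], "claw": 0}
    - {"travel": [0, 0, 0], "rot": [0, 0, 0], "claw": 0}
    - {"travel": [0, 0, 0], "rot": [0, 0, 0], "claw": 0}

```text
time: 15.85
tool_pos: [0.4475, 0.2036, 0.145]
tcp_rot: [-2.154, -2.287, 0.001]
wrist_force: [-0.4, 0.3, -0.0]
width: 0.999
grip_force: 0.0
```

Run:
```python
from h import *
s=monitor.read_state();print(s['time'],s['tool_pos'],s['tcp_rot'],s['width'])
w=cam('wrist','w8.png')
```

```text
15.85 [0.44754371 0.2035672  0.14500735] [-2.15357807e+00 -2.28717545e+00  7.91959498e-04] 0.999354849340392
```

View pics/w8.png

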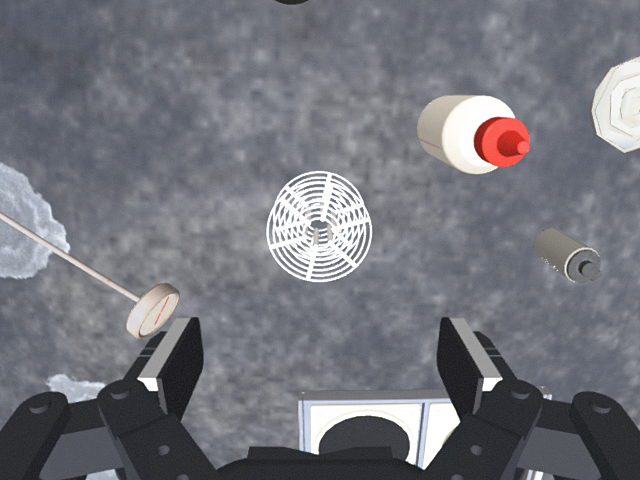

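The reel's top flange is centred at about (319.5,230) with a radius of 52 px. The bottle's cap tip is at (523,147), shoulder at about (480,134). The stirrer head at (153,310) is clear of the fingers.

Run:
```python
from h import *
w=cam('wrist');s=monitor.read_state()
im=w['color'].copy();hsv=cv2.cvtColor(im,cv2.COLOR_BGR2HSV)
m=((im.min(2)>195)).astype(np.uint8);m[:165]=0;m[290:]=0;m[:,:255]=0;m[:,385:]=0
p=cv2.findNonZero(m)[:,0];top=p[p[:,1]>0]
h=cv2.convexHull(p)[:,0];lo=h[h[:,1]>235]
# circle fit on the lower hull (near flange rim) rays at z=.04
X=np.array([onz(w,*q,.039)[:2] for q in lo])
A=np.c_[2*X,np.ones(len(X))];c=np.linalg.lstsq(A,(X**2).sum(1),rcond=None)[0];print('reel fit',c[:2],np.sqrt(c[2]+c[:2]@c[:2]),'eye',onz(w,319.5,230,.039))
T=Rn.from_rotvec(s['tcp_rot']).as_matrix()
for C in (c[:2],onz(w,319.5,230,.039)[:2]): print((T.T@(np.array([*C,.145])-s['tool_pos'])*1000).round(1))
r=cv2.inRange(hsv,(0,150,100),(8,255,255))|cv2.inRange(hsv,(172,150,100),(180,255,255));r[:,:400]=0
M=cv2.moments(r,True);print('cap',M['m00'],M['m10']/M['m00'],M['m01']/M['m00']); print('bottle tip',onz(w,523,147,.113),onz(w,498,141,.085))
```

```text
reel fit [0.44707751 0.20614991] 0.033285048047700085 eye [0.44745825 0.2084091  0.039     ]
[ 2.3 -0.3  0.2]
[4.6 0.2 0.2]
cap 2118.0 501.081208687441 141.18508026440037
bottle tip [0.53038671 0.27364521 0.113     ] [0.53103727 0.27354972 0.085     ]
```

Emit:
jog_arm:
  commands:
    - {"travel": [3, 0, 30], "rot": [0, 0, 0], "claw": 0}
    - {"travel": [0, 0, 40], "rot": [0, 0, 0], "claw": 0}
    - {"travel": [0, 0, 35], "rot": [0, 0, 0], "claw": 0}
    - {"travel": [0, 0, 26], "rot": [0, 0, 0], "claw": 0}
    - {"travel": [0, 0, 10], "rot": [0, 0, 0], "claw": 0}
  force: 35

```text
time: 16.45
tool_pos: [0.4447, 0.2063, 0.0015]
tcp_rot: [-2.151, -2.287, 0.008]
wrist_force: [-0.2, -0.2, 0.7]
width: 0.998
grip_force: 0.0
```

Emit:
jog_arm:
  commands:
    - {"travel": [0, 0, 0], "rot": [0, 0, 0], "claw": 0}
    - {"travel": [0, 0, 0], "rot": [0, 0, 0], "claw": 20}
    - {"travel": [0, 0, 0], "rot": [0, 0, 0], "claw": 35}
    - {"travel": [0, 0, 0], "rot": [0, 0, 0], "claw": 50}
    - {"travel": [0, 0, 0], "rot": [0, 0, 0], "claw": 120}

```text
time: 16.95
tool_pos: [0.4482, 0.2082, 0.006]
tcp_rot: [2.151, 2.289, 0.004]
wrist_force: [-1.0, -0.9, 6.1]
width: 0.764
grip_force: 38.1
```

Emit:
jog_arm:
  commands:
    - {"travel": [0, 0, 0], "rot": [0, 0, 0], "claw": 120}
    - {"travel": [0, 0, 0], "rot": [0, 0, 0], "claw": 120}
    - {"travel": [0, 0, 0], "rot": [0, 0, 0], "claw": 120}
    - {"travel": [0, 0, 0], "rot": [0, 0, 0], "claw": 120}
    - {"travel": [0, 0, 0], "rot": [0, 0, 0], "claw": 120}

```text
time: 17.45
tool_pos: [0.4482, 0.2082, 0.0061]
tcp_rot: [2.15, 2.289, 0.004]
wrist_force: [-1.1, -1.0, 5.2]
width: 0.763
grip_force: 38.2
```

Emit:
jog_arm:
  commands:
    - {"travel": [0, 0, -10], "rot": [0, 0, 0], "claw": 120}
    - {"travel": [0, 0, -30], "rot": [0, 0, 0], "claw": 120}
    - {"travel": [0, 0, -40], "rot": [0, 0, 0], "claw": 120}
    - {"travel": [-20, 3, 0], "rot": [0, 0, 0], "claw": 120}
    - {"travel": [-40, 8, 0], "rot": [0, 0, 0], "claw": 120}

```text
time: 17.95
tool_pos: [0.4635, 0.15, 0.0875]
tcp_rot: [2.145, 2.291, 0.009]
wrist_force: [0.4, 0.0, -1.5]
width: 0.761
grip_force: 39.2
```

Emit:
jog_arm:
  commands:
    - {"travel": [-40, 7, 0], "rot": [0, 0, 0], "claw": 120}
    - {"travel": [-40, 7, 0], "rot": [0, 0, 0], "claw": 120}
    - {"travel": [-40, 7, 0], "rot": [0, 0, 0], "claw": 120}
    - {"travel": [-27, 5, 0], "rot": [0, 0, 0], "claw": 120}
    - {"travel": [0, 0, 0], "rot": [0, 0, 0], "claw": 120}

```text
time: 18.45
tool_pos: [0.498, 0.0004, 0.0856]
tcp_rot: [2.154, 2.284, 0.001]
wrist_force: [0.5, -0.0, 0.1]
width: 0.759
grip_force: 39.2
```

Emit:
jog_arm:
  commands:
    - {"travel": [0, 0, 0], "rot": [0, 0, 0], "claw": 120}
    - {"travel": [0, 0, 0], "rot": [0, 0, 0], "claw": 120}
    - {"travel": [0, 0, 0], "rot": [0, 0, 0], "claw": 120}
    - {"travel": [0, 0, 0], "rot": [0, 0, 0], "claw": 120}
    - {"travel": [0, 0, 0], "rot": [0, 0, 0], "claw": 120}

```text
time: 18.95
tool_pos: [0.4965, 0.004, 0.0842]
tcp_rot: [-2.15, -2.291, 0.0]
wrist_force: [0.3, -0.4, -0.7]
width: 0.759
grip_force: 39.2
```

Run:
```python
from h import *
s=monitor.read_state();print(s['time'],s['tool_pos'],s['tcp_rot'],s['width'])
w=cam('wrist','w9.png')
T=Rn.from_rotvec(s['tcp_rot']).as_matrix()
print('delta tool mm',(T.T@(np.array([.4983,.0037,s['tool_pos'][2]])-s['tool_pos'])*1000).round(1), 'dish', proj(w,np.array([.4983,.0037,.014])),proj(w,s['tool_pos']+[0,0,.034]))
```

```text
18.95 [0.4964792  0.00404558 0.08423989] [-2.14982143e+00 -2.29057004e+00  9.79518900e-05] 0.7593372466707738
delta tool mm [-0.5  1.8 -0. ] dish [322.31828168 258.24012334] [318.57556271 375.68456022]
```

View pics/w9.png

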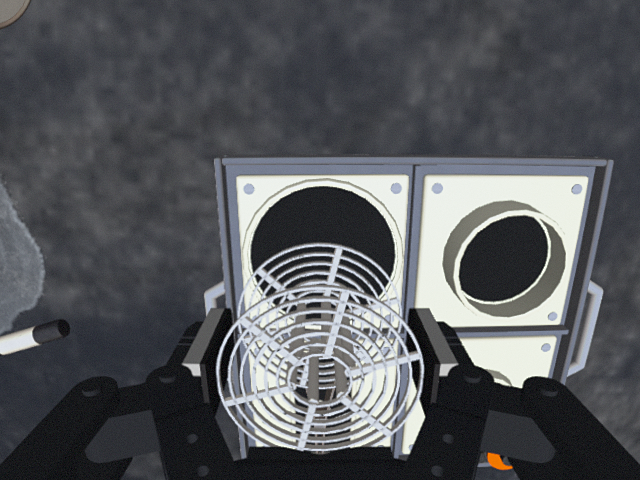

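The reel is held level, with its top flange centred at (320,368), about 2 mm forward of the TCP. The dish rim is at columns 243–403. I'll correct and lower.

Emit:
jog_arm:
  commands:
    - {"travel": [-3, 1.5, 10], "rot": [0, 0, 0], "claw": 120}
    - {"travel": [0, 0, 30], "rot": [0, 0, 0], "claw": 120}
    - {"travel": [0, 0, 18], "rot": [0, 0, 0], "claw": 120}
    - {"travel": [0, 0, 6], "rot": [0, 0, 0], "claw": 120}
    - {"travel": [0, 0, 3], "rot": [0, 0, 0], "claw": 120}

```text
time: 19.5
tool_pos: [0.4972, 0.0004, 0.0162]
tcp_rot: [-2.15, -2.288, 0.003]
wrist_force: [-8.7, 0.0, 16.3]
width: 0.765
grip_force: 40.8
```

Emit:
jog_arm:
  commands:
    - {"travel": [0, 0, 0], "rot": [0, 0, 0], "claw": 120}
    - {"travel": [0, 0, 1], "rot": [0, 0, 0], "claw": 120}
    - {"travel": [0, 0, 0], "rot": [0, 0, 0], "claw": 45}
    - {"travel": [0, 0, 0], "rot": [0, 0, 0], "claw": 25}
    - {"travel": [0, 0, 0], "rot": [0, 0, 0], "claw": 10}

```text
time: 20.0
tool_pos: [0.4989, 0.0004, 0.0168]
tcp_rot: [2.151, 2.289, 0.001]
wrist_force: [0.3, -0.7, -0.4]
width: 0.96
grip_force: 0.0
```

Emit:
jog_arm:
  commands:
    - {"travel": [0, 0, 0], "rot": [0, 0, 0], "claw": 0}
    - {"travel": [0, 0, -15], "rot": [0, 0, 0], "claw": 0}
    - {"travel": [0, 0, -35], "rot": [0, 0, 0], "claw": 0}
    - {"travel": [0, 0, -50], "rot": [0, 0, 0], "claw": 0}
    - {"travel": [0, 0, -50], "rot": [0, 0, 0], "claw": 0}

```text
time: 20.5
tool_pos: [0.4973, 0.0005, 0.1671]
tcp_rot: [-2.15, -2.288, 0.002]
wrist_force: [1.0, -0.2, 0.1]
width: 0.998
grip_force: 0.0
```

Emit:
jog_arm:
  commands:
    - {"travel": [38, 7, -10], "rot": [0, 0, 0], "claw": 30}
    - {"travel": [38, 7, -10], "rot": [0, 0, 0], "claw": 30}
    - {"travel": [38, 7, 0], "rot": [0, 0, 0], "claw": 30}
    - {"travel": [38, 7, 0], "rot": [0, 0, 0], "claw": 30}
    - {"travel": [38, 7, 0], "rot": [0, 0, 0], "claw": 30}

```text
time: 21.0
tool_pos: [0.5215, 0.1937, 0.1867]
tcp_rot: [2.151, 2.289, 0.001]
wrist_force: [1.0, -1.4, 0.2]
width: 0.882
grip_force: 0.0
```

Emit:
jog_arm:
  commands:
    - {"travel": [38, 7, 0], "rot": [0, 0, 0], "claw": 30}
    - {"travel": [38, 7, 0], "rot": [0, 0, 0], "claw": 30}
    - {"travel": [0, 0, 0], "rot": [0, 0, 0], "claw": 30}
    - {"travel": [0, 0, 0], "rot": [0, 0, 0], "claw": 30}
    - {"travel": [0, 0, 0], "rot": [0, 0, 0], "claw": 30}

```text
time: 21.5
tool_pos: [0.5304, 0.268, 0.186]
tcp_rot: [2.152, 2.289, -0.002]
wrist_force: [-0.4, -1.1, -0.6]
width: 0.881
grip_force: 0.0
```

Emit:
jog_arm:
  commands:
    - {"travel": [0, 0, 0], "rot": [0, 0, 0], "claw": 30}
    - {"travel": [0, 0, 0], "rot": [0, 0, 0], "claw": 30}
    - {"travel": [0, 0, 0], "rot": [0, 0, 0], "claw": 30}
    - {"travel": [0, 0, 0], "rot": [0, 0, 0], "claw": 30}
    - {"travel": [0, 0, 0], "rot": [0, 0, 0], "claw": 30}

```text
time: 22.0
tool_pos: [0.5308, 0.2687, 0.1864]
tcp_rot: [2.152, 2.289, 0.0]
wrist_force: [-1.0, 0.4, -0.5]
width: 0.882
grip_force: 0.0
```

Run:
```python
from h import *
s=monitor.read_state();print(s['time'],s['tool_pos'],s['tcp_rot'],s['width'])
w=cam('wrist','w10.png')
T=Rn.from_rotvec(s['tcp_rot']).as_matrix()
def red(c,x0=0):
    h=cv2.cvtColor(c['color'],cv2.COLOR_BGR2HSV);r=cv2.inRange(h,(0,150,90),(7,255,255))|cv2.inRange(h,(172,150,90),(180,255,255))
    n,l,st,ce=cv2.connectedComponentsWithStats(r)
    return [(st[i],ce[i].round(1)) for i in range(1,n) if st[i,4]>60]
for st,ce in red(w): print('w',st,ce,[ (T.T@(onz(w,*ce,z)-s['tool_pos'])*1000).round(1) for z in (.075,.085,.095,.105)],onz(w,*ce,.095))
c=cam('top')
for st,ce in red(c): print('t',st,ce)
```

```text
22.0 [0.5308043  0.26865996 0.18637093] [2.15185018e+00 2.28887902e+00 1.50222392e-04] 0.8815147762643415
w [ 496   47  115  116 8394] [549.6 110.1] [array([ 79.4, 139.9, 111.4]), array([ 79.5, 134.4, 101.4]), array([ 79.7, 129. ,  91.4]), array([ 79.8, 123.5,  81.4])] [0.65460863 0.35612565 0.095     ]
w [604 100  16  18 216] [611.7 108.8] [array([ 81.7, 180.7, 111.4]), array([ 81.7, 173.6, 101.4]), array([ 81.8, 166.6,  91.4]), array([ 81.8, 159.5,  81.4])] [0.69202945 0.36055472 0.095     ]
w [ 300  215   38   40 1148] [318.5 234.1] [array([  0.3,  -0.4, 111.4]), array([  3.5,  -0.4, 101.4]), array([ 6.7, -0.3, 91.4]), array([10. , -0.3, 81.4])] [0.53005409 0.27536907 0.095     ]
t [124 150  41  40 946] [146.8 166.6]
t [162 236  14  13 122] [168.5 242.4]
```

View pics/w10.png

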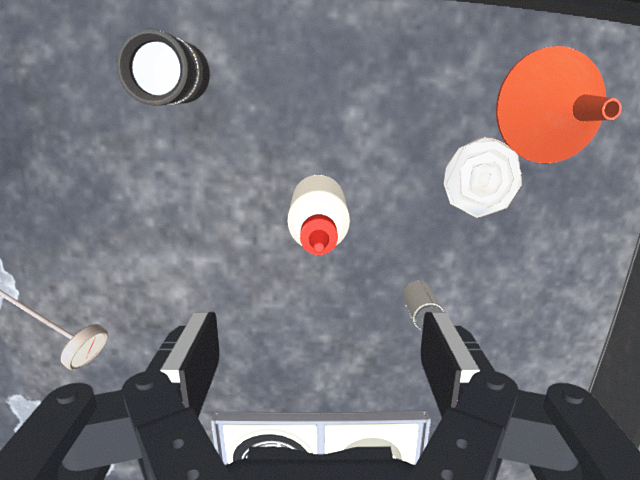

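The bottle's cap tip is at (319,248) and its shoulder is centred at about (319,221), roughly 6 mm ahead of the TCP. The pale cassette is at (424,305), outside the finger path.

Emit:
jog_arm:
  commands:
    - {"travel": [6, 0, 0], "rot": [0, 0, 0], "claw": 30}
    - {"travel": [0, 0, 35], "rot": [0, 0, 0], "claw": 30}
    - {"travel": [0, 0, 40], "rot": [0, 0, 0], "claw": 30}
    - {"travel": [0, 0, 40], "rot": [0, 0, 0], "claw": 30}
    - {"travel": [0, 0, 23], "rot": [0, 0, 0], "claw": 30}
  force: 40

```text
time: 22.6
tool_pos: [0.5282, 0.2745, 0.0448]
tcp_rot: [-2.15, -2.288, 0.006]
wrist_force: [-0.5, -0.6, -0.2]
width: 0.882
grip_force: 0.0
```

Emit:
jog_arm:
  commands:
    - {"travel": [0, 0, 0], "rot": [0, 0, 0], "claw": 60}
    - {"travel": [0, 0, 0], "rot": [0, 0, 0], "claw": 90}
    - {"travel": [0, 0, 0], "rot": [0, 0, 0], "claw": 105}
    - {"travel": [0, 0, 0], "rot": [0, 0, 0], "claw": 115}
    - {"travel": [0, 0, 0], "rot": [0, 0, 0], "claw": 125}

```text
time: 23.1
tool_pos: [0.5315, 0.2755, 0.0501]
tcp_rot: [2.151, 2.289, 0.004]
wrist_force: [-0.3, 0.2, 0.9]
width: 0.507
grip_force: 0.1
```

Emit:
jog_arm:
  commands:
    - {"travel": [0, 0, 0], "rot": [0, 0, 0], "claw": 135}
    - {"travel": [0, 0, 0], "rot": [0, 0, 0], "claw": 190}
    - {"travel": [0, 0, 0], "rot": [0, 0, 0], "claw": 190}
    - {"travel": [0, 0, 0], "rot": [0, 0, 0], "claw": 190}
    - {"travel": [0, 0, 0], "rot": [0, 0, 0], "claw": 190}

```text
time: 23.6
tool_pos: [0.5313, 0.2755, 0.0503]
tcp_rot: [2.151, 2.289, 0.003]
wrist_force: [-3.0, 0.4, 8.1]
width: 0.463
grip_force: 39.5
```

Emit:
jog_arm:
  commands:
    - {"travel": [0, 0, -10], "rot": [0, 0, 0], "claw": 190}
    - {"travel": [0, 0, -25], "rot": [0, 0, 0], "claw": 190}
    - {"travel": [0, 0, -25], "rot": [0, 0, 0], "claw": 190}
    - {"travel": [0, 0, -10], "rot": [0, 0, 0], "claw": 190}
    - {"travel": [-10, 2, 0], "rot": [0, 0, 0], "claw": 190}

```text
time: 24.1
tool_pos: [0.5344, 0.2662, 0.1207]
tcp_rot: [2.149, 2.29, 0.007]
wrist_force: [0.0, 0.4, -1.1]
width: 0.459
grip_force: 40.5
```

Emit:
jog_arm:
  commands:
    - {"travel": [-25, 5, 0], "rot": [0, 0, 0], "claw": 190}
    - {"travel": [-32, 6, 0], "rot": [0, 0, 0], "claw": 190}
    - {"travel": [-32, 6, 0], "rot": [0, 0, 0], "claw": 190}
    - {"travel": [-32, 6, 0], "rot": [0, 0, 0], "claw": 190}
    - {"travel": [-32, 6, 0], "rot": [0, 0, 0], "claw": 190}

```text
time: 24.6
tool_pos: [0.5703, 0.112, 0.1164]
tcp_rot: [-2.15, -2.288, 0.004]
wrist_force: [0.2, 0.8, -1.2]
width: 0.457
grip_force: 40.4
```

Emit:
jog_arm:
  commands:
    - {"travel": [-32, 6, 0], "rot": [0, 0, 0], "claw": 190}
    - {"travel": [-32, 6, 0], "rot": [0, 0, 0], "claw": 190}
    - {"travel": [-25, 4, 0], "rot": [0, 0, 0], "claw": 190}
    - {"travel": [-17, 3, 0], "rot": [0, 0, 0], "claw": 190}
    - {"travel": [0, 0, 0], "rot": [0, 0, 0], "claw": 190}

```text
time: 25.1
tool_pos: [0.5965, 0.0071, 0.1171]
tcp_rot: [-2.154, -2.286, 0.002]
wrist_force: [0.0, -0.0, -0.9]
width: 0.459
grip_force: 40.5
```

Emit:
jog_arm:
  commands:
    - {"travel": [0, 0, 0], "rot": [0, 0, 0], "claw": 190}
    - {"travel": [0, 0, 0], "rot": [0, 0, 0], "claw": 190}
    - {"travel": [0, 0, 0], "rot": [0, 0, 0], "claw": 190}
    - {"travel": [0, 0, 0], "rot": [0, 0, 0], "claw": 190}
    - {"travel": [0, 0, 0], "rot": [0, 0, 0], "claw": 190}

```text
time: 25.6
tool_pos: [0.5969, 0.0102, 0.1184]
tcp_rot: [2.15, 2.29, 0.0]
wrist_force: [-0.1, -0.2, -0.5]
width: 0.461
grip_force: 40.5
```

Run:
```python
from h import *
s=monitor.read_state();print(s['time'],s['tool_pos'],s['tcp_rot'],s['width'])
w=cam('wrist','w11.png')
T=Rn.from_rotvec(s['tcp_rot']).as_matrix()
print('delta tool mm',(T.T@(np.array([.598,.010,s['tool_pos'][2]])-s['tool_pos'])*1000).round(1))
h=cv2.cvtColor(w['color'],cv2.COLOR_BGR2HSV);r=cv2.inRange(h,(0,150,90),(7,255,255))|cv2.inRange(h,(172,150,90),(180,255,255))
n,l,st,ce=cv2.connectedComponentsWithStats(r)
for i in range(1,n):
    if st[i,4]>60: print(st[i],ce[i],(T.T@(onz(w,*ce[i],s['tool_pos'][2]-.0503+.1)-s['tool_pos'])*1000).round(1))
# bottle cup: white rim around expected, print proj
print(proj(w,np.array([.598,.010,.028])),proj(w,np.array([.598,.010,.010])))
d=((w['color'].max(2)<90)).astype(np.uint8);n,l,st,ce=cv2.connectedComponentsWithStats(d)
for i in range(1,n):
    if 1000<st[i,4]<40000: print('dark',st[i],ce[i])
```

```text
25.6 [0.5969209  0.01022679 0.11835852] [2.15014384e+00 2.29042849e+00 2.24297925e-04] 0.4608615245083169
delta tool mm [-0.3  1.1  0. ]
[ 287  351   76  103 5325] [323.02892019 399.65070423] [  3.7   1.3 -49.7]
[556 380  12  14 115] [561.96521739 386.11304348] [  6.7  69.3 -49.7]
[320.87743967 245.84838466] [320.79553149 236.4584984 ]
dark [ 106  176  121  111 2578] [172.92552366 205.35608999]
dark [ 277  199   89   64 3334] [323.05788842 225.48440312]
```

Emit:
jog_arm:
  commands:
    - {"travel": [-2.5, 1, 10], "rot": [0, 0, 0], "claw": 190}
    - {"travel": [0, 0, 20], "rot": [0, 0, 0], "claw": 190}
    - {"travel": [0, 0, 18], "rot": [0, 0, 0], "claw": 190}
    - {"travel": [0, 0, 6], "rot": [0, 0, 0], "claw": 190}
    - {"travel": [0, 0, 3], "rot": [0, 0, 0], "claw": 190}

```text
time: 26.15
tool_pos: [0.5964, 0.007, 0.0604]
tcp_rot: [-2.149, -2.287, 0.005]
wrist_force: [-7.9, -0.7, 12.1]
width: 0.462
grip_force: 42.1
```

Emit:
jog_arm:
  commands:
    - {"travel": [0, 0, 1], "rot": [0, 0, 0], "claw": 190}
    - {"travel": [0, 0, 0], "rot": [0, 0, 0], "claw": 190}
    - {"travel": [0, 0, 0], "rot": [0, 0, 0], "claw": 125}
    - {"travel": [0, 0, 0], "rot": [0, 0, 0], "claw": 105}
    - {"travel": [0, 0, 0], "rot": [0, 0, 0], "claw": 85}

```text
time: 26.65
tool_pos: [0.5986, 0.0071, 0.0607]
tcp_rot: [2.151, 2.289, 0.001]
wrist_force: [-0.4, 1.1, 0.4]
width: 0.667
grip_force: 0.0
```

Emit:
jog_arm:
  commands:
    - {"travel": [0, 0, 0], "rot": [0, 0, 0], "claw": 70}
    - {"travel": [0, 0, -15], "rot": [0, 0, 0], "claw": 70}
    - {"travel": [0, 0, -35], "rot": [0, 0, 0], "claw": 70}
    - {"travel": [0, 0, -45], "rot": [0, 0, 0], "claw": 70}
    - {"travel": [0, 0, -45], "rot": [0, 0, 0], "claw": 70}

```text
time: 27.15
tool_pos: [0.5977, 0.0071, 0.2024]
tcp_rot: [-2.151, -2.289, 0.0]
wrist_force: [1.5, 0.3, -0.2]
width: 0.724
grip_force: 0.0
```

Emit:
jog_arm:
  commands:
    - {"travel": [-30, -10, -30], "rot": [0, 0, 0], "claw": 70}
    - {"travel": [-40, -20, -10], "rot": [0, 0, 0], "claw": 70}
    - {"travel": [-40, -20, 0], "rot": [0, 0, 0], "claw": 70}
    - {"travel": [0, 0, 0], "rot": [0, 0, 0], "claw": 70}
    - {"travel": [0, 0, 0], "rot": [0, 0, 0], "claw": 70}

```text
time: 27.65
tool_pos: [0.5549, -0.1066, 0.2415]
tcp_rot: [2.154, 2.286, 0.002]
wrist_force: [0.2, 0.6, -0.4]
width: 0.726
grip_force: 0.0
```

Emit:
jog_arm:
  commands:
    - {"travel": [0, 0, 0], "rot": [0, 0, 0], "claw": 70}
    - {"travel": [0, 0, 0], "rot": [0, 0, 0], "claw": 70}
    - {"travel": [0, 0, 0], "rot": [0, 0, 0], "claw": 70}
    - {"travel": [0, 0, 0], "rot": [0, 0, 0], "claw": 70}
    - {"travel": [0, 0, 0], "rot": [0, 0, 0], "claw": 70}

```text
time: 28.15
tool_pos: [0.5552, -0.1052, 0.2401]
tcp_rot: [-2.15, -2.29, 0.0]
wrist_force: [0.9, 0.3, -0.7]
width: 0.725
grip_force: 0.0
```

Run:
```python
from h import *
s=monitor.read_state();print(s['time'],s['tool_pos'])
w=cam('wrist');sd=cam('side')
cv2.imwrite('pics/fin.png',np.hstack([cv2.resize(w['color'],(560,420)),cv2.resize(sd['color'][190:340,215:400],None,fx=1.29,fy=2.8)]))
for n,X in dict(trough=(.5047,-.0962,.028),bottle=(.598,.010,.113),cass=(.6045,-.0897,.061),reel=(.4983,.0037,.05)).items(): print(n,(proj(w,np.array(X))*.875).round(1))
```

```text
28.15 [ 0.55516746 -0.10522727  0.24005191]
trough [229.3 162.4]
bottle [351.2  44.7]
cass [334.9 169.3]
reel [221.4  53.1]
```

View pics/fin.png

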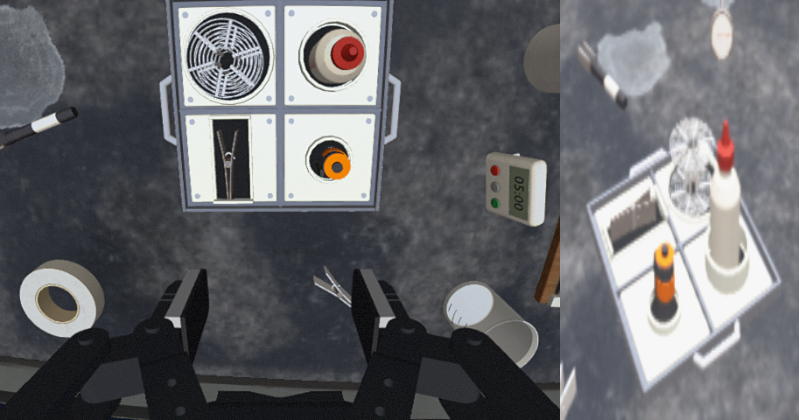

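The final view shows all four items seated: reel (226,59), bottle cap (348,51), cassette (336,166) and clip (229,165), each inside its place. In the side crop they stand upright. The white clip was not touched, and the pale cassette was outside the finger path.

```bash
python3 -c "
from h import *
print(workorder.finish_job())"
```

```text
the job is handed in; nothing more can be done
None
```

I handed the job in at about 28 s: the reel, dark cassette, steel clip and bottle looked seated in their places in the last pictures; I never touched the pale cassette or white clip; the hand-in gave no verdict.

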